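# Hold a spread retaining ring at the groove of a nosepiece axle

### The arm

A 6-joint arm with a two-finger parallel gripper is mounted at the origin on the work surface. World frame = base frame: x ahead of the robot, y to its left, z up, the work surface at z = 0. Lengths are in mm, angles in rad, forces in N, time in s.
With the tool pointing down it reaches from about 275 to 750 mm from the base axis. Payload 10.2 kg.
Tool frame: the origin (TCP) lies between the finger pads; the fingertips stand 11 mm ahead of it and the grasp point (between the pads) lies 8 mm behind it (ctrl.tip_extent is the distance from the TCP to the fingertips, in mm); z points along the fingers, y is the direction in which the jaws open and shut (so a half turn about z gives the same grasp; the last joint's range is limited). The gripper opens to 85 mm and grips with 20 to 120 N. Pads are 22 mm wide; open, the fingers measure 114 mm over their backs; the gripper's body (76 mm by 85 mm) begins 54 mm behind the grasp point. The pads swing forward as they close: fully open they stand 13 mm farther back than shut.
Start: joints at [1.057, 0.313, 1.498, -0, 1.331, -0.223], TCP at [150.54, 502.96, 242.294] pointing down, gripper open.
Joint ranges: [-2.94, 2.94], [-0.97, 2.17], [0.19, 2.56], [-1.23, 4.37], [0.02, 3.11], [-2.88, 2.88]. Speed limits (rad/s): [2.39, 2.39, 3.01, 3.14, 3.14, 3.14].

### API

Orientations are given as a unit quaternion [w, x, y, z].
In Python, from rig import ctrl gives the robot as it stands.
- The arm moves only by the tool apply_moves, never from a script. Its argument "commands" is a list of rows, each a list of 5 numbers: the finger opening in cm, from 0 to 8.54, then the shift along the tool's x, y, z in cm, then the turn about the tool's z in rad. In form: [[jaw, dx, dy, dz, roll], ...]. A call has 1 to 12 rows; each row shifts and turns the commanded pose from where the row before left it, along the tool's axes as they then stand; what a row does not reach is not made up. A row lasts 1/12 s, in which the tool goes at most 41.7 mm and 7.16 degrees, less where a joint would pass 70% of its speed; a pose out of reach is approached as far as the arm can. A call with a gripper value outside its range is refused whole. The fingers move at their own pace and stop on an object; "squeeze" is the grip in N (left out, the last holds). Time passes only in rows, so rows that do not move let the fingers close. It gives the time, the measured TCP pose, the force and the opening at its end, in the units of the state.
- ctrl.sense(): the state, without advancing time (a new reading comes with each control period).
- ctrl.capture(name): name is "scene" or "top" or "wrist"; returns the picture (480x640x3 uint8, red, green, blue); there is no depth.
- ctrl.camera_info(name): a dict with "fov_y" (degrees; the focal length in pixels is half the picture's height over the tangent of half this angle, whatever the lens; pixels are square), "cx", "cy" (the principal point, pixels), "camera_from_world" (4x4, takes a point from world to camera coordinates). Camera axes: x right, y down, z forward; pixel columns grow to the right and rows downward; lengths in mm; the calibration is good to about 2 mm. The wrist camera is an equidistant fisheye: a pixel r from the principal point sees the ray r / f radians off the axis. A picture is of the moment at which its call begins: read the wrist's pose just before it. camera_info takes no time and is no camera call; for the wrist camera it gives the pose at the moment of the call.
- ctrl.finish_job(): hands the job in, once; it reports no verdict.
The state is a dict: "time_s": time; "joints": joint angles; "dq": joint speeds; "tau": joint torques, N m; "eef_pos": TCP position; "ee_rot": TCP orientation; "force": force on the tool from outside, world axes, zero at the start; "wrist_torque": the same for the moment, N m; "grip_width": opening from 0.0 (shut) to 1.0 (fully open).
Only numpy, scipy, OpenCV 4.12 (cv2) and the standard library are available. Lean on these libraries where they do the work, as an engineer would, in place of code of your own. Each camera call takes 0.05 s, during which the arm holds its last target.

### The job

Squeeze the ring pliers fully by their handles where they stand, so that their tips spread the retaining ring, lift pliers and ring out of the loading stand, and slide the ring down over the upright axle of the microscope nosepiece until it is level with the groove, without ramming it against the nosepiece. Finish holding: keep the pliers squeezed and the ring spread, level and roughly centred around the axle at the groove, hanging from the pliers only and not pressed against the axle. Leave the objective, the jar and the screwdriver where they are.

Things in the scene. Friction and masses are not known exactly. Their poses are not given: they have to be found in the camera images.
- pliers: Ring pliers standing upright in the loading stand, tips down, 155 mm tall, about 0.2 kg. Origin: centre of the square steel cross bar (14 x 14 mm, x = -26 to +29 mm) that rests on the stand; z up towards the handles. Two levers pivot on the bar at y = +8 and -8 mm. Squeezing the handles along y moves the tips apart. Rigid at the stop; let go, they spring open and the ring comes off.
- pliers_grip (a point): Height to grip: point midway between the two rubber handles, 62 mm above the pliers' origin. Handles stand at +y and -y, 16 mm wide along x, from 24 to 85 mm above the origin. Width over their outer faces here along y: 51 mm at rest (60 mm at the top), 28 mm squeezed to the stop, then parallel. Squeezing takes up to 15 N; 30 to 60 N of grip is fine.
- pliers_tips (a point): Point midway between the two tips, 63 mm below the pliers' origin. The tips stand in the gap between the ring's ears, 6 mm either side of the middle at rest and 18 mm when squeezed. A lip below and a shoulder above the ring keep it on the spread tips, so it is carried with the pliers.
- lever_left (a joint): Angle of the pliers' +y lever: 0 at rest, about 0.2 rad fully squeezed (stop).
- lever_right (a joint): Angle of the pliers' -y lever: 0 at rest, about 0.2 rad fully squeezed (stop).
- ring: Steel retaining ring lying flat on the stand, 4 mm thick, 43 mm outside, 33 mm inside diameter, a tooth inside on its +y and -y sides, two notched ears along +x, hinged at its back. Origin: centre, on the underside; x to the ears, z up. In the pliers its centre lies towards the pliers' -x, 28 mm from their axis at rest, about 25 mm once spread, its underside 65 mm below their origin.
- ring_mid (a point): Centre of the ring at half its thickness, 2 mm above the ring's origin. Relaxed, the ring's teeth stand 12 mm from the centre and cannot pass the axle; fully spread they stand about 16 mm from it, about 3 mm clear of the axle all round.
- ring_left (a joint): Opening angle of the ring's +y half: 0 relaxed, about 0.21 rad with the pliers fully squeezed.
- ring_right (a joint): Opening angle of the ring's -y half: 0 relaxed, about 0.21 rad with the pliers fully squeezed.
- stand: Fixed dark grey loading stand, foot 92 x 64 x 8 mm. Origin: underside, straight below the pliers' axis; same axes as the pliers. The ring lies on a ledge 15 mm high round a square post (x = -30 to -18 mm, 73.5 mm high); the pliers' bar lies on the post and in a notch of a column (x = 15 to 29 mm, 83 mm high). Pliers and ring lift straight up together; lifted 80 mm, all is clear of the stand.
- nosepiece: Fixed black revolving nosepiece of a microscope lying on its face, 104 mm wide, body 55 mm high, with a plain steel axle stub upright from its middle: 26 mm diameter, top at 105 mm, groove 8 mm high and 22 mm in diameter centred at 85 mm. Origin: on the axle's axis, on the underside.
- axle_groove (a point): Point on the axle's axis at mid height of the groove, 85 mm above the bench.
- axle_top (a point): Centre of the axle's flat end, 105 mm above the bench.
- objective: Bystander: a steel microscope objective standing on the bench, 30 mm diameter, 48 mm high; origin under its centre.
- jar: Bystander: a small capped jar, 44 mm diameter, 50 mm high; origin under its centre.
- driver: Bystander: a screwdriver lying on the bench, 150 mm long; origin under its middle.
Mind the look-alikes: they are no part of the job. Leave any purple look-alike of the pliers alone. Several things have the shape of the nosepiece; the one meant has the colours described above.

How it is judged:
By the outcome, as a careful person would: the job done as asked, in the order asked, and still so for the second after the job is handed in, while the arm keeps its last pose, push and grip.
It also fails if it takes over 45 s, if anything falls off the work surface, if the arm or the gripper's body presses on something with over 40 N, if the wrist force passes 120 N, or if a joint passes its speed limit or range.

## Working session

There is one attempt and no reset: what is moved stays moved. The work goes in short steps, Python scripts to look and compute and a tool call to move; the robot and the scene stay as the last step left them, time stands still between calls to the robot, and variables do not carry over. Pictures are saved under pics/ and viewed, and the job is handed in when it is done.

Besides the shell and the picture viewer there is one more tool, called after "Call:" as a command line: name --pt "numbers of a row" for each row, then --argument value for the rest. apply_moves: Moves the arm, as the interface text tells. Its arguments: {"type":"object","properties":{"commands":{"type":"array"},"squeeze":{"type":"number"}},"required":["commands"]}

```bash
mkdir -p pics; ls; python3 - <<'E'
from rig import ctrl
import cv2
s=ctrl.sense(); print(s)
for n in("scene","top","wrist"):
    i=ctrl.camera_info(n); print(n,i)
    cv2.imwrite(f"pics/{n}0.png",ctrl.capture(n)[:,:,::-1])
E
```

```text
pics
{'time_s': 0.0, 'joints': array([ 1.05665252e+00,  3.13472085e-01,  1.49840208e+00, -1.46695220e-05,
        1.33099966e+00, -2.23402953e-01]), 'dq': array([ 0.00037515,  0.00099183, -0.00013054, -0.00040783,  0.00134886,
       -0.00086222]), 'tau': array([-8.97410100e-04, -4.12267578e+01, -2.59746838e+01, -1.98045395e-04,
        4.12456910e-03,  3.64019940e-06]), 'eef_pos': array([150.3981333 , 502.75632026, 241.73694181]), 'ee_rot': array([-2.24266953e-04,  1.44857202e-01,  9.89452364e-01, -6.00084254e-04]), 'force': array([0.41082095, 0.65145195, 0.90142754]), 'wrist_torque': array([-0.02606449, -0.06486426, -0.00853162]), 'grip_width': 1.0012519727276294}
scene {'fov_y': 52.908387329898034, 'cx': 328.32216672276974, 'cy': 237.3059452979585, 'camera_from_world': array([[-8.23899121e-01,  5.66730417e-01, -2.62163011e-03,
         5.26262104e+02],
       [ 3.64486839e-01,  5.26328652e-01, -7.68197562e-01,
        -1.00763798e+02],
       [-4.33981086e-01, -6.33872846e-01, -6.40207492e-01,
         1.05407797e+03],
       [ 0.00000000e+00,  0.00000000e+00,  0.00000000e+00,
   
[... 222 characters left out ...]
  [-9.85603320e-01, -7.42835646e-03, -1.68910968e-01,
         6.05047073e+02],
       [ 1.69009295e-01, -1.56003225e-02, -9.85490988e-01,
         1.04124156e+03],
       [ 0.00000000e+00,  0.00000000e+00,  0.00000000e+00,
         1.00000000e+00]])}
wrist {'fov_y': 65.70646984690485, 'cx': 317.44583996840646, 'cy': 234.2160982824815, 'camera_from_world': array([[ 2.87128059e-01,  9.57890375e-01, -1.87253569e-03,
        -5.24976349e+02],
       [ 9.20819588e-01, -2.75476435e-01,  2.76050758e-01,
        -3.63554144e+01],
       [ 2.63910524e-01, -8.09861858e-02, -9.61141235e-01,
         3.79940136e+02],
       [ 0.00000000e+00,  0.00000000e+00,  0.00000000e+00,
         1.00000000e+00]])}
```

View pics/scene0.png

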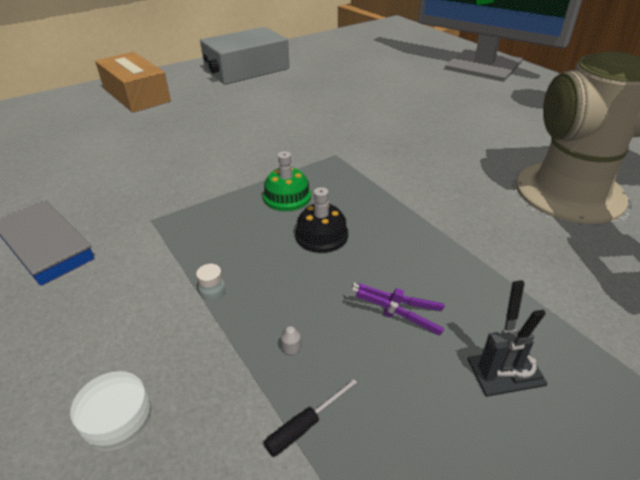

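View pics/top0.png

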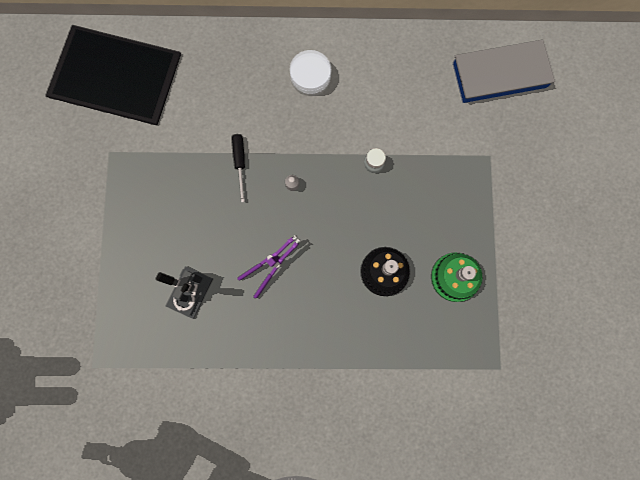

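View pics/wrist0.png

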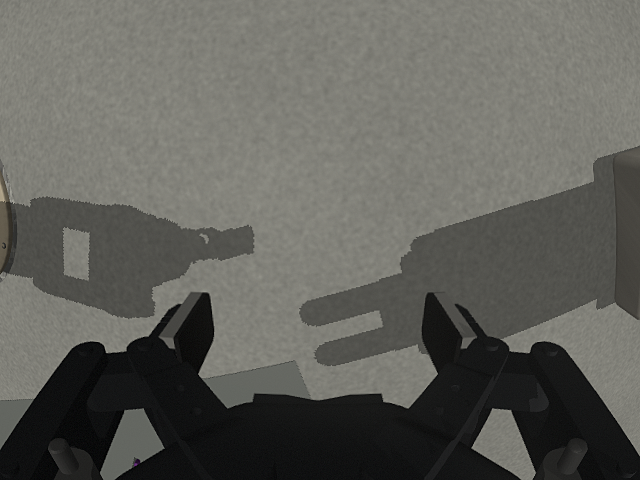

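```bash
python3 - <<'E'
import cv2,numpy as np
t=cv2.imread("pics/top0.png");s=cv2.imread("pics/scene0.png")
a=cv2.resize(t[255:335,135:255],None,fx=6.6,fy=6.6,interpolation=cv2.INTER_CUBIC)
cv2.imwrite("pics/c_top.png",a)
b=cv2.resize(s[270:400,455:565],None,fx=4.6,fy=4.6,interpolation=cv2.INTER_CUBIC)
cv2.imwrite("pics/c_sc.png",b)
c=np.hstack([cv2.resize(t[240:305,350:495],(580,260),interpolation=cv2.INTER_CUBIC)])
d=cv2.resize(s[145:255,255:400],(580,440),interpolation=cv2.INTER_CUBIC)
cv2.imwrite("pics/c_nose.png",c);cv2.imwrite("pics/c_nose2.png",d)
E
```

```text
(no output)
```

View pics/c_top.png

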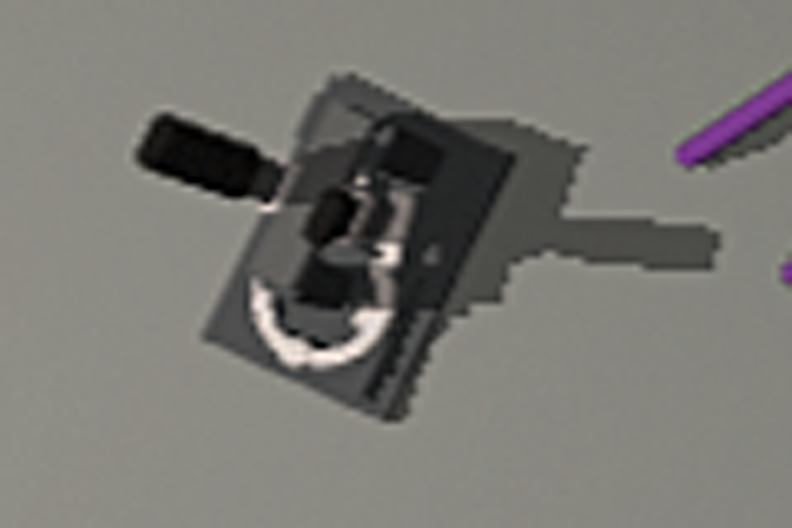

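View pics/c_sc.png

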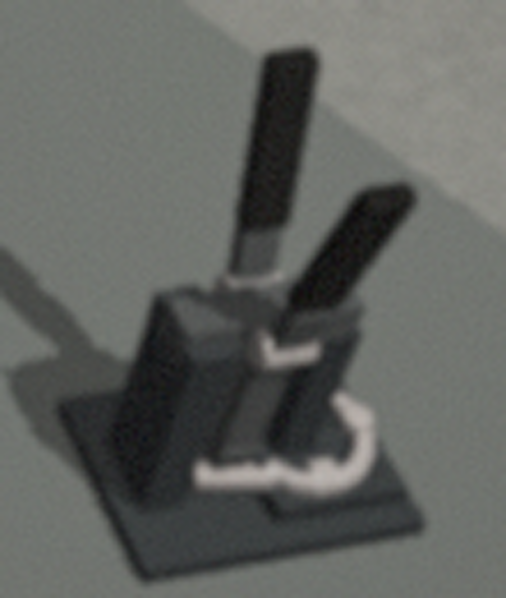

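View pics/c_nose2.png

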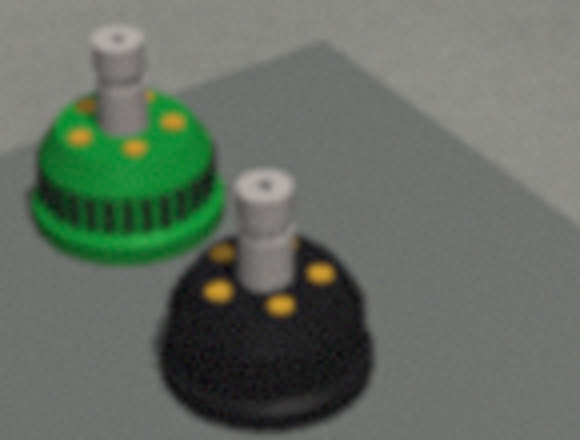

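```bash
cat > h.py <<'E'
from rig import ctrl
import cv2,numpy as np
np.set_printoptions(precision=2,suppress=True)
def ray(info,u,v,fish=False):
    f=240/np.tan(np.radians(info['fov_y'])/2)
    x,y=u-info['cx'],v-info['cy']
    if fish:
        r=np.hypot(x,y);th=r/f
        d=np.array([x/r*np.sin(th),y/r*np.sin(th),np.cos(th)]) if r>0 else np.array([0,0,1.])
    else:
        d=np.array([x/f,y/f,1]);d/=np.linalg.norm(d)
    T=info['camera_from_world'];R=T[:3,:3]
    return -R.T@T[:3,3],R.T@d
def plane(info,u,v,z,fish=False):
    c,d=ray(info,u,v,fish);return c+d*(z-c[2])/d[2]
def tri(rays):
    A=0;b=0
    for c,d in rays:
        P=np.eye(3)-np.outer(d,d);A=A+P;b=b+P@c
    p=np.linalg.solve(A,b)
    return p,[np.linalg.norm((np.eye(3)-np.outer(d,d))@(p-c)) for c,d in rays]
def proj(info,p,fish=False):
    f=240/np.tan(np.radians(info['fov_y'])/2)
    q=info['camera_from_world']@np.r_[p,1]
    if fish:
        r=np.hypot(q[0],q[1]);th=np.arctan2(r,q[2]);return np.array([info['cx']+f*th*q[0]/r,info['cy']+f*th*q[1]/r])
    return np.array([info['cx']+f*q[0]/q[2],info['cy']+f*q[1]/q[2]])
def save(name,img):cv2.imwrite(f"pics/{name}.png",img[:,:,::-1])
E
python3 - <<'E'
from h import *
it,isc,iw=[ctrl.camera_info(n) for n in("top","scene","wrist")]
for i in(it,isc,iw):print("cam",-i['camera_from_world'][:3,:3].T@i['camera_from_world'][:3,3])
C=[(345,76),(517,155),(397,420),(203,337)]
P=[plane(it,135+a/6.6,255+b/6.6,8)[:2] for a,b in C]
P=np.array(P);print(P);print([np.linalg.norm(P[i]-P[(i+1)%4]) for i in range(4)],P.mean(0))
for i in (0,1):
    d=P[i]-P[3-i];print(np.degrees(np.arctan2(d[1],d[0])))
# scene foot corners
C=[(60,400),(145,578),(425,528)]
Q=np.array([plane(isc,455+a/4.6,270+b/4.6,8 if k!=5 else 0)[:2] for k,(a,b) in enumerate(C)]);print(Q)
# axle top in both
t=cv2.imread("pics/top0.png")
# scene crop nose2 centre (265,187) scale 4, off (255,145)
a=ray(isc,255+265/4,145+187/4)
hsv=cv2.cvtColor(t,cv2.COLOR_BGR2HSV)
m=((hsv[...,1]<40)&(hsv[...,2]>140)).astype('uint8')
m[:,:360]=0;m[:,425:]=0;m[:240]=0;m[310:]=0
n,l,st,ce=cv2.connectedComponentsWithStats(m);print(st,ce)
cv2.imwrite("pics/c_n.png",cv2.resize(t[245:300,355:420],None,fx=9,fy=9,interpolation=cv2.INTER_CUBIC))
E
```

```text
cam [ 420.65  -41.02 1129.36]
cam [927.76 422.94 598.8 ]
cam [ 83.95 523.64 374.31]
[[538.41 234.56]
 [513.57 178.91]
 [430.27 213.04]
 [455.75 275.02]]
[np.float64(60.94305144799036), np.float64(90.02436286373477), np.float64(67.01037062839225), np.float64(92.0329350337482)] [484.5  225.38]
-26.080345554825097
-22.282289108954437
[[514.09 181.98]
 [541.14 240.92]
 [458.01 277.62]]
[[     0      0    640    480 307057]
 [   383    260     15     14    143]] [[319.47 239.49]
 [390.5  266.31]]
```

View pics/c_n.png

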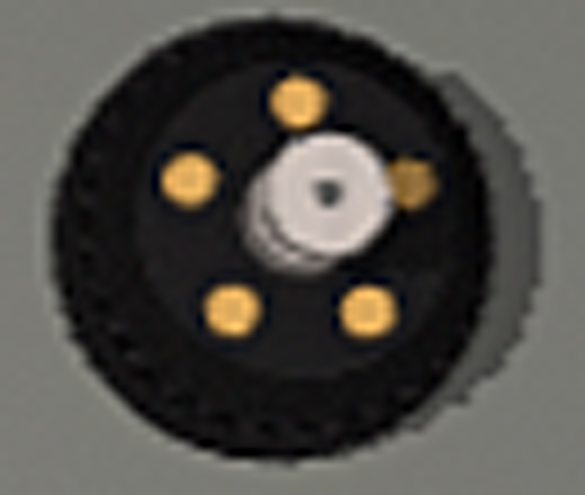

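```bash
python3 - <<'E'
from h import *
it,isc=[ctrl.camera_info(n) for n in("top","scene")]
T=lambda a,b:ray(it,135+a/6.6,255+b/6.6)
S=lambda a,b:ray(isc,455+a/4.6,270+b/4.6)
print("axle",tri([ray(it,391.4,266.4),ray(isc,321.25,191.75)]),plane(it,391.4,266.4,105),plane(isc,321.25,191.75,105))
# nosepiece base circle in top: centre (270,240)/9
print("base",plane(it,355+270/9,245+240/9,15))
for a,b in [(158,143),(330,215)]:
  print("top handle",plane(it,135+a/6.6,255+b/6.6,165))
for a,b in [(290,55),(400,190)]:
  print("sc handle",plane(isc,455+a/4.6,270+b/4.6,165))
for o in [(492.7,222)]:
  c,s=np.cos(np.radians(-24)),np.sin(np.radians(-24))
  for y in(-25,25):
    p=np.r_[o[0]-s*y,o[1]+c*y,165]; print(p,(proj(it,p)-[135,255])*6.6,(proj(isc,p)-[455,270])*4.6)
E
```

```text
axle (array([ 530.26, -181.82,  103.47]), [np.float64(1.1524076482062908), np.float64(1.1524076482063328)]) [ 530.98 -182.37  105.  ] [ 530.78 -178.98  105.  ]
base [ 529.49 -181.14   15.  ]
top handle [503.24 245.91 165.  ]
top handle [483.92 198.19 165.  ]
sc handle [486.68 202.35 165.  ]
sc handle [503.24 250.32 165.  ]
[482.53 199.16 165.  ] [326.16 220.11] [290.38  42.17]
[502.87 244.84 165.  ] [161.86 144.39] [382.98 176.19]
```

Call:
apply_moves --pt "8.5 -2.7 -1.1 0 0" --pt "8.5 -2.7 -1.1 0 0" --pt "8.5 -2.7 -1.1 0 0" --pt "8.5 -2.7 -1.1 0 0" --pt "8.5 -2.7 -1.1 0 0" --pt "8.5 -2.7 -1.1 0 0" --pt "8.5 -2.7 -1.1 0 0" --pt "8.5 -2.7 -1.1 0 0" --pt "8.5 -2.7 -1.1 0 0" --pt "8.5 -2.7 -1.1 0 0" --pt "8.5 -2.7 -1.1 0 0" --pt "8.5 -2.7 -1.1 0 0"

```text
time_s: 1.15
eef_pos: [424.0, 282.5, 242.2]
ee_rot: [-0.0, 0.145, 0.989, -0.0]
force: [0.2, 0.3, 1.2]
grip_width: 0.997
```

Call:
apply_moves --pt "8.5 -2.7 -1.1 0 0" --pt "8.5 -2.7 -1.1 0 0" --pt "8.5 -2.0 -1.0 0 0" --pt "8.5 -1.0 -0.4 0 0" --pt "8.5 0 0 0 0.06" --pt "8.5 0 0 0 0.067" --pt "8.5 0 0 0 0" --pt "8.5 0 0 0 0" --pt "8.5 0 0 0 0"

```text
time_s: 1.9
eef_pos: [492.9, 225.4, 242.3]
ee_rot: [-0.0, 0.206, 0.979, -0.0]
force: [0.1, 0.2, 0.4]
grip_width: 0.997
```

```bash
python3 - <<'E'
from h import *
s=ctrl.sense();iw=ctrl.camera_info("wrist");w=ctrl.capture("wrist")
print(s['time_s'],s['eef_pos'],s['ee_rot'],s['force'],s['grip_width'],s['dq'])
np.save("iw1.npy",iw['camera_from_world']);save("w1",w)
E
```

```text
1.9 [492.92 225.42 242.29] [-0.    0.21  0.98 -0.  ] [0.11 0.23 0.44] 0.9972803465840845 [-0.  0. -0. -0. -0.  0.]
```

View pics/w1.png

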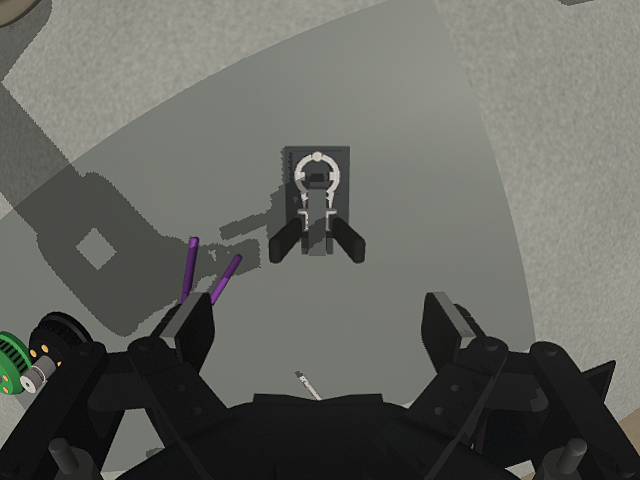

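```bash
python3 - <<'E'
from h import *
w=cv2.imread("pics/w1.png")
cv2.imwrite("pics/w1c.png",cv2.resize(w[140:270,255:380],None,fx=4.6,fy=4.6,interpolation=cv2.INTER_CUBIC))
E
```

```text
(no output)
```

View pics/w1c.png

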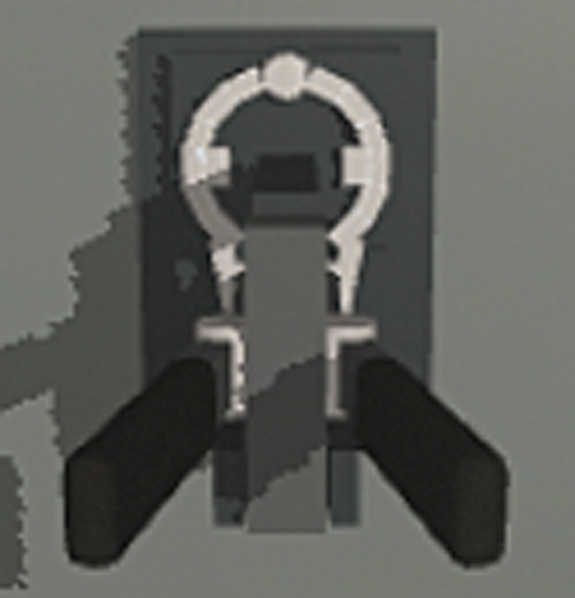

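```bash
python3 - <<'E'
from h import *
iw=ctrl.camera_info("wrist")
print(np.abs(iw['camera_from_world']-np.load("iw1.npy")).max())
P=lambda a,b,z:plane(iw,255+a/4.6-.4,140+b/4.6-.4,z,True)
bar=np.array([P(a,b,87.5)[:2] for a,b in[(247,228),(326,228),(247,531),(327,531)]])
print(bar, np.linalg.norm(bar[1]-bar[0]),np.linalg.norm(bar[0]-bar[2]))
d=bar[2]+bar[3]-bar[0]-bar[1];yaw=np.arctan2(d[1],d[0]);print("yaw bar",np.degrees(yaw))
ex=np.r_[np.cos(yaw),np.sin(yaw)]
print("origin from bar",bar.mean(0)-1.5*ex)
h=np.array([P(a,b,165.5)[:2] for a,b in[(65,500),(505,500)]]);print(h,np.linalg.norm(h[1]-h[0]),h.mean(0))
d=h[1]-h[0];print(np.degrees(np.arctan2(-d[0],d[1])))
print("top near edge", P(95,567,165)[:2],P(480,567,165)[:2])
f=np.array([P(a,b,8)[:2] for a,b in[(138,30),(437,30)]]);d=f[1]-f[0];print(f,np.linalg.norm(d),np.degrees(np.arctan2(-d[0],d[1])))
r=np.array([P(a,b,19.5)[:2] for a,b in[(180,165),(391,165),(287,58)]]);print("ring",r,np.linalg.norm(r[1]-r[0]),r[:2].mean(0))
E
```

```text
0.12384666000235711
[[468.53 228.98]
 [473.95 241.25]
 [518.09 206.7 ]
 [523.84 219.72]] 13.411622843824613 54.337782093649544
yaw bar -23.77370654190982
origin from bar [494.73 224.77]
[[480.67 199.76]
 [503.69 251.9 ]] 56.996485546521576 [492.18 225.83]
-23.825188938410033
top near edge [490.72 199.18] [511.15 245.45]
[[430.51 218.3 ]
 [456.29 276.61]] 63.756389043081995 -23.85160575319567
ring [[459.87 215.66]
 [477.68 255.94]
 [448.46 245.13]] 44.04216017348806 [468.77 235.8 ]
```

Call:
apply_moves --pt "8.5 -0.19 0 0.6 0" --pt "8.5 0 0 1.4 0" --pt "8.5 0 0 1.4 0" --pt "8.5 0 0 1.4 0" --pt "8.5 0 0 1.4 0" --pt "8.5 0 0 1.4 0" --pt "8.5 0 0 1.4 0" --pt "8.5 0 0 1.2 0" --pt "8.5 0 0 0.7 0" --pt "8.5 0 0 0 0" --pt "8.5 0 0 0 0"

```text
time_s: 2.87
eef_pos: [495.0, 224.3, 133.3]
ee_rot: [-0.0, 0.207, 0.978, -0.0]
force: [0.8, -1.1, -0.1]
grip_width: 0.993
```

```bash
python3 - <<'E'
from h import *
s=ctrl.sense();w=ctrl.capture("wrist")
print(s['time_s'],s['eef_pos'],s['ee_rot'],s['force'],s['grip_width'])
save("w2",w)
E
```

```text
2.8667 [495.   224.31 133.35] [-0.    0.21  0.98 -0.  ] [ 0.82 -1.1  -0.08] 0.9931674497220546
```

View pics/w2.png

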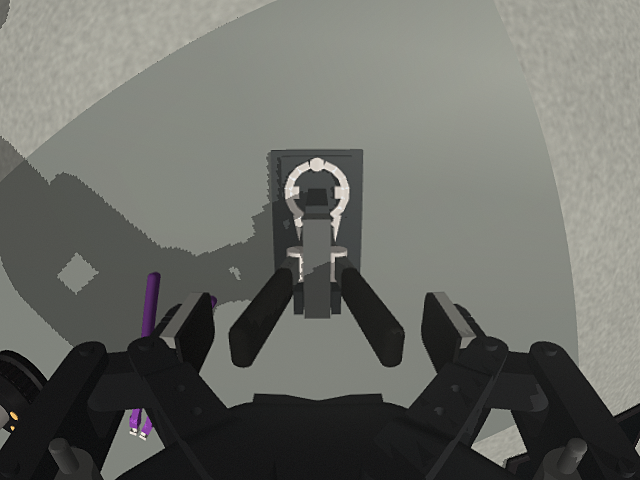

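Call:
apply_moves --pt "7 0 0 0 0" --pt "6 0 0 0 0" --pt "5.5 0 0 0 0" --pt "5 0 0 0 0" --pt "4.5 0 0 0 0" --pt "4 0 0 0 0" --pt "3.5 0 0 0 0" --pt "3 0 0 0 0" --pt "2.5 0 0 0 0" --pt "2 0 0 0 0" --pt "1.5 0 0 0 0" --pt "1.0 0 0 0 0" --squeeze 45

```text
time_s: 3.92
eef_pos: [495.5, 224.1, 134.9]
ee_rot: [0.001, 0.207, 0.978, 0.0]
force: [-3.5, -2.1, 13.6]
grip_width: 0.295
```

Call:
apply_moves --pt "1.0 0 0 0 0" --pt "1.0 0 0 0 0" --pt "1.0 0 0 0 0" --pt "1.0 0 0 0 0" --pt "1.0 0 0 0 0" --pt "1.0 0 0 0 0"

```text
time_s: 4.42
eef_pos: [495.5, 224.1, 134.9]
ee_rot: [0.001, 0.207, 0.978, 0.0]
force: [-3.2, -2.8, 13.5]
grip_width: 0.291
```

```bash
python3 - <<'E'
from h import *
s=ctrl.sense();w=ctrl.capture("wrist")
print(s['time_s'],s['eef_pos'],s['ee_rot'],s['force'],s['grip_width']*85,s['wrist_torque'])
save("w3",w)
E
```

```text
4.4167 [495.5  224.11 134.86] [0.   0.21 0.98 0.  ] [-3.2  -2.83 13.53] 24.72812208063572 [-0.51  0.53  0.06]
```

View pics/w3.png

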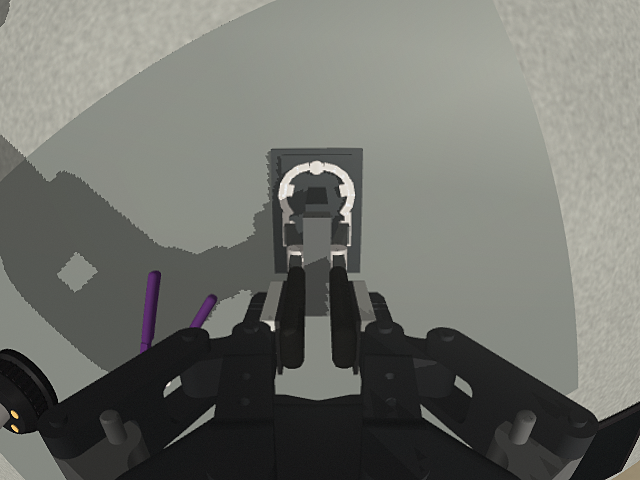

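Call:
apply_moves --pt "1.0 0 0 -0.3 0" --pt "1.0 0 0 -0.4 0" --pt "1.0 0 0 -0.5 0" --pt "1.0 0 0 -0.6 0" --pt "1.0 0 0 -0.6 0" --pt "1.0 0 0 -0.6 0" --pt "1.0 0 0 -0.4 0" --pt "1.0 0 0 0 0" --pt "1.0 0 0 0 0" --pt "1.0 0 0 0 0"

```text
time_s: 5.3
eef_pos: [494.8, 224.2, 167.0]
ee_rot: [-0.0, 0.207, 0.978, -0.0]
force: [0.3, 0.6, -2.3]
grip_width: 0.294
```

```bash
python3 - <<'E'
from h import *
s=ctrl.sense();w=ctrl.capture("wrist")
print(s['time_s'],s['eef_pos'],s['ee_rot'],s['force'],s['grip_width']*85.4,s['wrist_torque'])
save("w4",w);save("s4",cv2.resize(ctrl.capture("scene")[240:400,420:600],None,fx=3.7,fy=3.7,interpolation=cv2.INTER_CUBIC))
E
```

```text
5.3 [494.82 224.22 167.01] [-0.    0.21  0.98 -0.  ] [ 0.26  0.58 -2.25] 25.114091885869914 [ 0.01  0.01 -0.01]
```

View pics/w4.png

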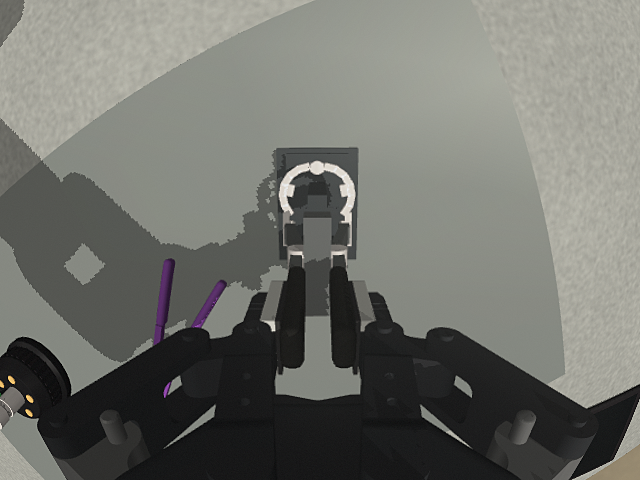

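View pics/s4.png

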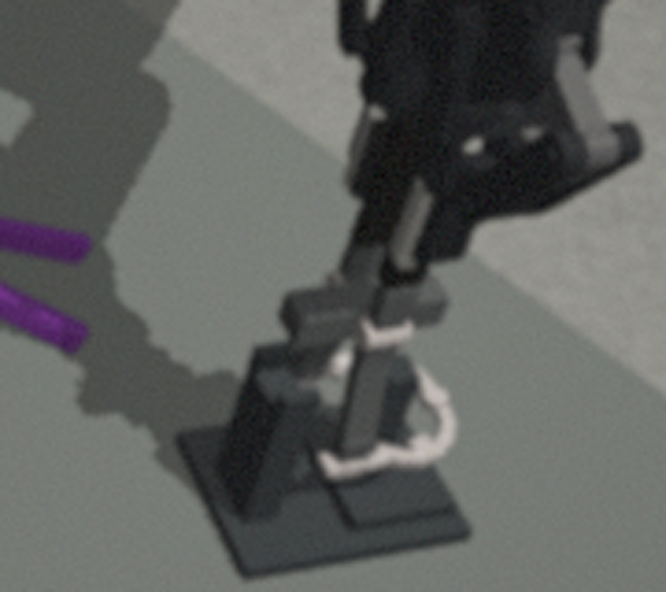

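Call:
apply_moves --pt "1.0 0 0 -0.5 0" --pt "1.0 0 0 -1.0 0" --pt "1.0 0 0 -1.2 0" --pt "1.0 0 0 -1.2 0" --pt "1.0 0 0 -1.2 0" --pt "1.0 0 0 -1.2 0" --pt "1.0 0 0 -1.2 0" --pt "1.0 0 0 -1.2 0" --pt "1.0 0 0 -0.8 0" --pt "1.0 0 0 -0.5 0" --pt "1.0 0 0 0 0" --pt "1.0 0 0 0 0"

```text
time_s: 6.4
eef_pos: [494.9, 224.2, 267.2]
ee_rot: [-0.0, 0.207, 0.978, -0.0]
force: [-0.3, -0.0, -2.5]
grip_width: 0.287
```

```bash
python3 - <<'E'
from h import *
s=ctrl.sense();iw=ctrl.camera_info("wrist");w=ctrl.capture("wrist")
print(s['time_s'],s['eef_pos'],s['ee_rot'],s['force'],s['grip_width']*85.4,s['wrist_torque'])
np.save("iw5.npy",iw['camera_from_world']);save("w5",w)
save("w5c",cv2.resize(w[140:390,240:395],None,fx=4,fy=4,interpolation=cv2.INTER_CUBIC)[:600])
E
```

```text
6.4 [494.89 224.23 267.16] [-0.    0.21  0.98 -0.  ] [-0.31 -0.03 -2.54] 24.530124173372585 [0.01 0.06 0.03]
```

View pics/w5c.png

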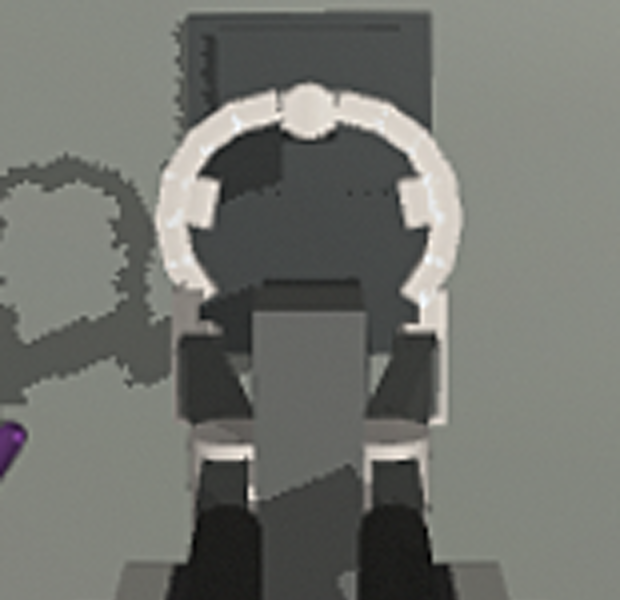

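```bash
python3 - <<'E'
from h import *
s=ctrl.sense();iw=ctrl.camera_info("wrist")
iw['camera_from_world']=np.load("iw5.npy")
tcp=s['eef_pos'];zt=tcp[2]-115.4
P=lambda a,b,z:plane(iw,240+a/4-.4,140+b/4-.4,z,True)
yaw=np.radians(-23.8);ex=np.r_[np.cos(yaw),np.sin(yaw)];ey=np.r_[-ex[1],ex[0]]
def rel(n,a,b,z):
    p=P(a,b,z)[:2]-tcp[:2];print(n,"plx %.1f ply %.1f"%(p@ex,p@ey))
for n,a,b in[("tL",216,206),("tR",404,206),("hinge",309,110),("hback",309,83),("hfront",309,138),("outL",157,215),("outR",463,215)]:rel(n,a,b,zt)
for n,a,b in[("barFL",252,310),("barFR",365,310)]:rel(n,a,b,tcp[2]-54.4+7)
E
```

```text
tL plx -28.8 ply -15.4
tR plx -28.7 ply 16.4
hinge plx -45.0 ply 0.4
hback plx -49.5 ply 0.4
hfront plx -40.3 ply 0.4
outL plx -27.3 ply -25.5
outR plx -27.2 ply 26.4
barFL plx -26.8 ply -6.6
barFR plx -26.8 ply 7.5
```

Call:
apply_moves --pt "1.0 -0.3 -0.48 0 0" --pt "1.0 -0.7 -1.13 0 0" --pt "1.0 -1.1 -1.77 0 0" --pt "1.0 -1.5 -2.41 0 0" --pt "1.0 -1.5 -2.41 0 0" --pt "1.0 -1.5 -2.41 0 0" --pt "1.0 -1.5 -2.41 0 0" --pt "1.0 -1.5 -2.41 0 0" --pt "1.0 -1.5 -2.41 0 0" --pt "1.0 -1.5 -2.41 0 0" --pt "1.0 -1.5 -2.41 0 0" --pt "1.0 -1.5 -2.41 0 0"

```text
time_s: 7.45
eef_pos: [535.5, -69.9, 266.8]
ee_rot: [-0.0, 0.207, 0.978, 0.0]
force: [0.0, 1.1, -2.8]
grip_width: 0.289
```

Call:
apply_moves --pt "1.0 -1.5 -2.41 0 0" --pt "1.0 -1.5 -2.41 0 0" --pt "1.0 -1.4 -2.25 0 0" --pt "1.0 -1.1 -1.77 0 0" --pt "1.0 -0.7 -1.13 0 0" --pt "1.0 -0.4 -0.7 0 0" --pt "1.0 0 0 0 0" --pt "1.0 0 0 0 0" --pt "1.0 0 0 0 0" --pt "1.0 0 0 0 0"

```text
time_s: 8.28
eef_pos: [552.9, -191.4, 267.5]
ee_rot: [0.0, 0.207, 0.978, 0.0]
force: [0.6, -0.2, -2.1]
grip_width: 0.288
```

```bash
python3 - <<'E'
from h import *
s=ctrl.sense();iw=ctrl.camera_info("wrist");w=ctrl.capture("wrist")
print(s['time_s'],s['eef_pos'],s['ee_rot'],s['force'],s['grip_width']*85.4,s['wrist_torque'],s['joints'])
np.save("iw6.npy",iw['camera_from_world']);save("w6",w)
save("w6c",cv2.resize(w[140:290,240:395],None,fx=4,fy=4,interpolation=cv2.INTER_CUBIC)[:600])
sc=ctrl.capture("scene");save("s6",cv2.resize(sc[60:260,230:430],None,fx=3,fy=3,interpolation=cv2.INTER_CUBIC))
E
```

```text
8.2833 [ 552.91 -191.39  267.48] [0.   0.21 0.98 0.  ] [ 0.55 -0.21 -2.06] 24.566095861536173 [-0.04 -0.02 -0.03] [-0.53  0.43  1.26  0.    1.45 -1.69]
```

View pics/w6c.png

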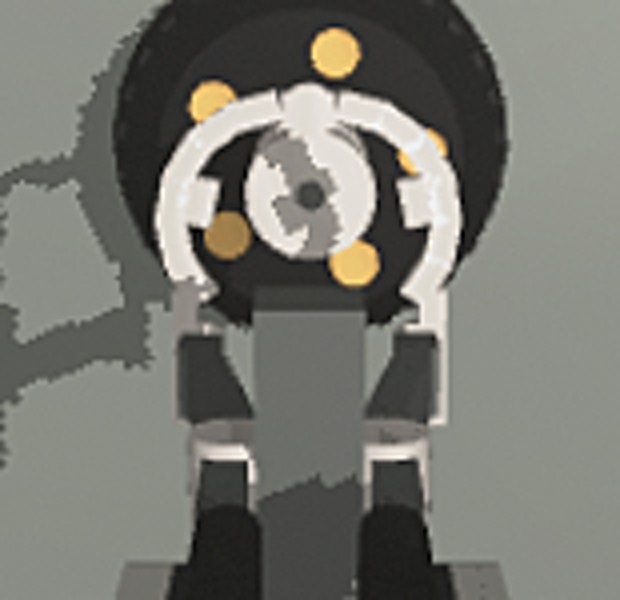

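View pics/s6.png

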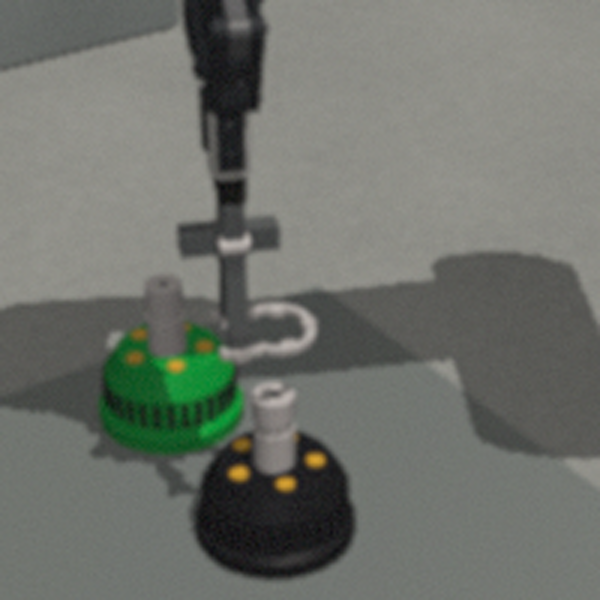

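```bash
python3 - <<'E'
from h import *
s=ctrl.sense();iw=ctrl.camera_info("wrist");iw['camera_from_world']=np.load("iw6.npy")
tcp=s['eef_pos']
P=lambda a,b,z:plane(iw,240+a/4-.4,140+b/4-.4,z,True)
q=s['ee_rot'];h=2*np.arctan2(q[2],q[1])-np.pi
yaw=h;print(np.degrees(yaw))
ex=np.r_[np.cos(yaw),np.sin(yaw)]
if ex[0]<0: ex=-ex
ey=np.r_[-ex[1],ex[0]];print(ex)
def rel(n,a,b,z):
    p=P(a,b,z)[:2];q=p-tcp[:2];print(n,p,"plx %.1f ply %.1f"%(q@ex,q@ey))
rel("hole",312,195,105);rel("L",244,192,105);rel("R",378,192,105);rel("bot",311,259,105)
rel("hinge",308,110,tcp[2]-115.4);rel("tL",216,206,tcp[2]-115.4);rel("tR",404,206,tcp[2]-115.4)
E
```

```text
-23.8784866282964
[ 0.91 -0.4 ]
hole [ 531.97 -181.35] plx -23.3 ply 1.0
L [ 525.87 -193.55] plx -24.0 ply -12.7
R [ 536.74 -169.  ] plx -24.0 ply 14.2
bot [ 543.88 -186.84] plx -10.2 ply 0.8
hinge [ 511.73 -173.1 ] plx -45.2 ply 0.3
tL [ 520.3  -193.89] plx -28.9 ply -15.2
tR [ 533.15 -164.87] plx -28.9 ply 16.5
```

Call:
apply_moves --pt "1.0 -0.15 0.03 0.2 0" --pt "1.0 -0.12 0 0.4 0" --pt "1.0 0 0 0.5 0" --pt "1.0 0 0 0.5 0" --pt "1.0 0 0 0.5 0" --pt "1.0 0 0 0.4 0" --pt "1.0 0 0 0.2 0" --pt "1.0 0 0 0 0" --pt "1.0 0 0 0 0" --pt "1.0 0 0 0 0"

```text
time_s: 9.22
eef_pos: [555.5, -193.3, 240.6]
ee_rot: [0.0, 0.207, 0.978, -0.0]
force: [-0.2, 0.3, -1.9]
grip_width: 0.289
```

```bash
python3 - <<'E'
from h import *
s=ctrl.sense();iw=ctrl.camera_info("wrist");w=ctrl.capture("wrist")
print(s['time_s'],s['eef_pos'],s['ee_rot'],s['force'],s['grip_width']*85.4,s['wrist_torque'])
np.save("iw7.npy",iw['camera_from_world']);save("w7",w)
save("w7c",cv2.resize(w[150:230,265:370],None,fx=7,fy=7,interpolation=cv2.INTER_CUBIC)[:600])
sc=ctrl.capture("scene");save("s7",cv2.resize(sc[130:260,270:400],None,fx=4.6,fy=4.6,interpolation=cv2.INTER_CUBIC))
E
```

```text
9.2167 [ 555.54 -193.35  240.56] [ 0.    0.21  0.98 -0.  ] [-0.18  0.3  -1.91] 24.679969127467526 [-0.   -0.02 -0.05]
```

View pics/w7c.png

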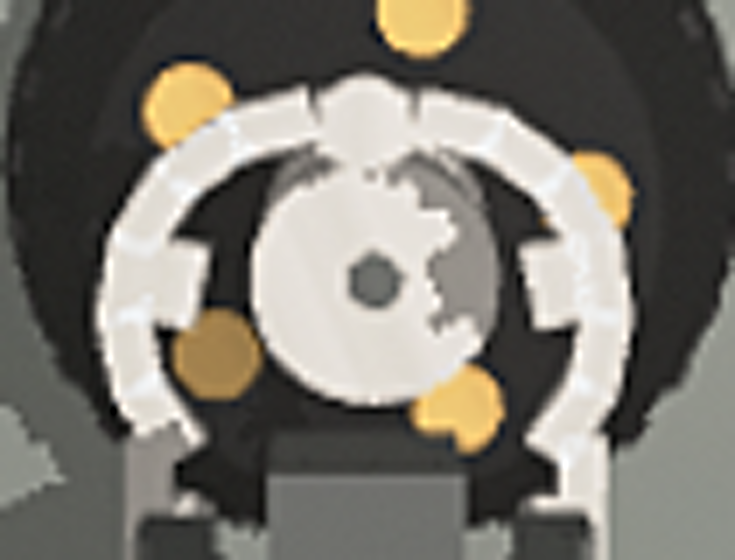

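View pics/s7.png

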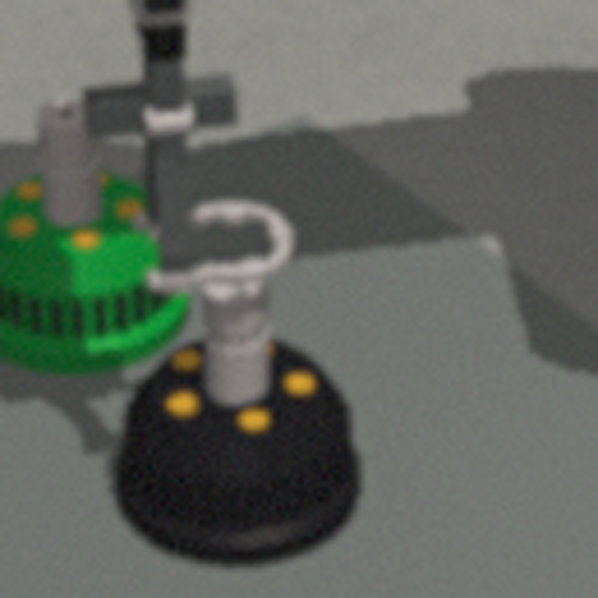

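```bash
python3 - <<'E'
from h import *
s=ctrl.sense();iw=ctrl.camera_info("wrist");iw['camera_from_world']=np.load("iw7.npy")
tcp=s['eef_pos']
P=lambda a,b,z:plane(iw,265+a/7-.4,150+b/7-.4,z,True)
yaw=np.radians(-23.88);ex=np.r_[np.cos(yaw),np.sin(yaw)];ey=np.r_[-ex[1],ex[0]]
def rel(n,a,b,z):
    p=P(a,b,z)[:2];q=p-tcp[:2];print(n,p,"plx %.1f ply %.1f"%(q@ex,q@ey))
rel("hole",375,281,105);rel("L",250,283,105);rel("R",500,283,105);rel("bot",374,405,105)
z=tcp[2]-115.4
rel("hinge",366,123,z);rel("hback",366,74,z);rel("tL",203,285,z);rel("tR",527,285,z);rel("outL",97,300,z);rel("outR",632,300,z)
E
```

```text
hole [ 531.88 -181.63] plx -26.4 ply 1.1
L [ 526.77 -193.6 ] plx -26.2 ply -11.9
R [ 537.34 -169.8 ] plx -26.2 ply 14.2
bot [ 543.92 -187.09] plx -13.1 ply 1.0
hinge [ 514.54 -174.88] plx -44.9 ply 0.3
hback [ 510.24 -172.97] plx -49.6 ply 0.3
tL [ 522.47 -195.62] plx -29.3 ply -15.5
tR [ 535.16 -167.07] plx -29.3 ply 15.8
outL [ 519.57 -205.61] plx -27.9 ply -25.8
outR [ 540.59 -158.31] plx -27.8 ply 26.0
```

Call:
apply_moves --pt "1.0 0.05 0.04 0 0" --pt "1.0 0.04 0.04 0.1 0" --pt "1.0 0 0 0.2 0" --pt "1.0 0 0 0.3 0" --pt "1.0 0 0 0.3 0" --pt "1.0 0 0 0.3 0" --pt "1.0 0 0 0.2 0" --pt "1.0 0 0 0.1 0" --pt "1.0 0 0 0 0" --pt "1.0 0 0 0 0"

```text
time_s: 10.15
eef_pos: [555.0, -192.2, 225.3]
ee_rot: [0.0, 0.207, 0.978, -0.0]
force: [0.6, -0.1, -2.3]
grip_width: 0.292
```

```bash
python3 - <<'E'
from h import *
s=ctrl.sense();iw=ctrl.camera_info("wrist");w=ctrl.capture("wrist")
print(s['time_s'],s['eef_pos'],s['ee_rot'],s['force'],s['grip_width']*85.4,s['wrist_torque'])
np.save("iw8.npy",iw['camera_from_world']);save("w8",w)
save("w8c",cv2.resize(w[150:230,265:370],None,fx=7,fy=7,interpolation=cv2.INTER_CUBIC)[:600])
sc=ctrl.capture("scene");save("s8",cv2.resize(sc[130:260,270:400],None,fx=4.6,fy=4.6,interpolation=cv2.INTER_CUBIC))
E
```

```text
10.15 [ 555.   -192.19  225.32] [ 0.    0.21  0.98 -0.  ] [ 0.63 -0.05 -2.31] 24.89720253930348 [-0.02  0.    0.01]
```

View pics/w8c.png

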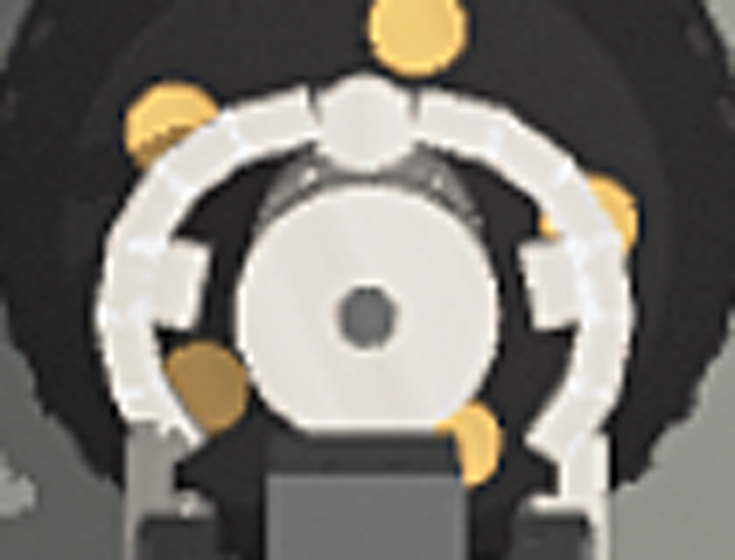

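View pics/s8.png

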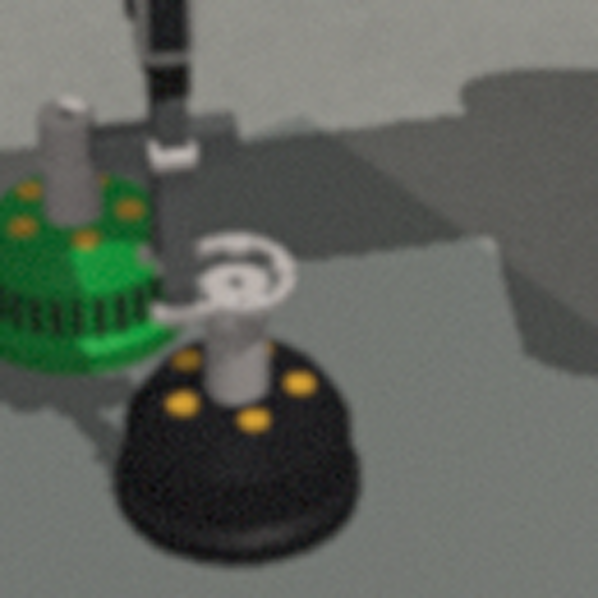

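```bash
python3 - <<'E'
from h import *
s=ctrl.sense();iw=ctrl.camera_info("wrist");iw['camera_from_world']=np.load("iw8.npy")
tcp=s['eef_pos']
P=lambda a,b,z:plane(iw,265+a/7-.4,150+b/7-.4,z,True)
yaw=np.radians(-23.88);ex=np.r_[np.cos(yaw),np.sin(yaw)];ey=np.r_[-ex[1],ex[0]]
def rel(n,a,b,z):
    p=P(a,b,z)[:2];q=p-tcp[:2];print(n,p,"plx %.1f ply %.1f"%(q@ex,q@ey))
rel("hole",367,317,105);rel("L",236,314,105);rel("R",500,314,105);rel("top",368,184,105)
z=tcp[2]-115.4
rel("hinge",366,123,z);rel("hfront",366,169,z);rel("tL",205,285,z);rel("tR",525,285,z);rel("outL",97,300,z);rel("outR",632,300,z)
E
```

```text
hole [ 531.98 -181.65] plx -25.3 ply 0.3
L [ 526.44 -193.31] plx -25.7 ply -12.6
R [ 537.   -169.55] plx -25.6 ply 13.4
top [ 519.94 -176.19] plx -38.5 ply 0.5
hinge [ 513.92 -173.72] plx -45.1 ply 0.3
hfront [ 517.97 -175.52] plx -40.6 ply 0.3
tL [ 521.93 -194.26] plx -29.4 ply -15.3
tR [ 534.45 -166.08] plx -29.4 ply 15.6
outL [ 518.95 -204.43] plx -28.0 ply -25.8
outR [ 539.96 -157.15] plx -28.0 ply 26.0
```

Call:
apply_moves --pt "1.0 0 0 0.1 0" --pt "1.0 0 0 0.2 0" --pt "1.0 0 0 0.2 0" --pt "1.0 0 0 0.2 0" --pt "1.0 0 0 0.2 0" --pt "1.0 0 0 0.2 0" --pt "1.0 0 0 0.1 0" --pt "1.0 0 0 0 0" --pt "1.0 0 0 0 0"

```text
time_s: 11.0
eef_pos: [555.0, -192.2, 213.3]
ee_rot: [-0.0, 0.207, 0.978, 0.0]
force: [0.1, -0.3, -2.8]
grip_width: 0.291
```

Call:
apply_moves --pt "1.0 0 0 0.1 0" --pt "1.0 0 0 0.2 0" --pt "1.0 0 0 0.2 0" --pt "1.0 0 0 0.2 0" --pt "1.0 0 0 0.2 0" --pt "1.0 0 0 0.15 0" --pt "1.0 0 0 0.05 0" --pt "1.0 0 0 0 0" --pt "1.0 0 0 0 0" --pt "1.0 0 0 0 0"

```text
time_s: 11.83
eef_pos: [555.0, -192.3, 202.4]
ee_rot: [0.0, 0.207, 0.978, -0.0]
force: [0.9, 0.9, -1.8]
grip_width: 0.294
```

```bash
python3 - <<'E'
from h import *
s=ctrl.sense();iw=ctrl.camera_info("wrist");w=ctrl.capture("wrist")
print(s['time_s'],s['eef_pos'],s['ee_rot'],s['force'],s['grip_width']*85.4,s['wrist_torque'])
np.save("iw9.npy",iw['camera_from_world']);save("w9",w)
save("w9c",cv2.resize(w[150:230,265:370],None,fx=7,fy=7,interpolation=cv2.INTER_CUBIC)[:600])
sc=ctrl.capture("scene");save("s9",cv2.resize(sc[160:230,285:365],None,fx=8,fy=8,interpolation=cv2.INTER_CUBIC))
isc=ctrl.camera_info("scene")
for z in(81,85,89,105):
    p=np.array([531.5,-181.3,z]);print(z,(proj(isc,p)-[285,160])*8)
E
```

```text
11.8333 [ 555.01 -192.25  202.43] [ 0.    0.21  0.98 -0.  ] [ 0.95  0.85 -1.82] 25.087861299771333 [-0.01  0.02 -0.01]
81 [283.02 336.88]
85 [282.79 322.65]
89 [282.56 308.34]
105 [281.62 250.25]
```

View pics/w9c.png

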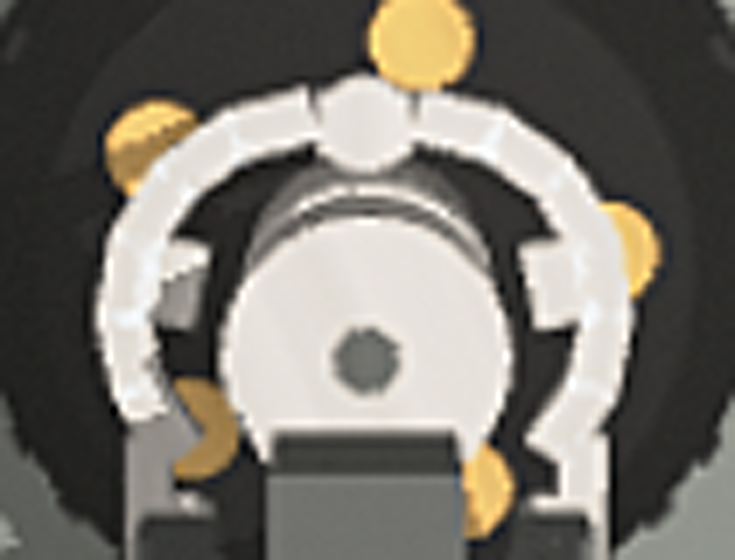

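View pics/s9.png

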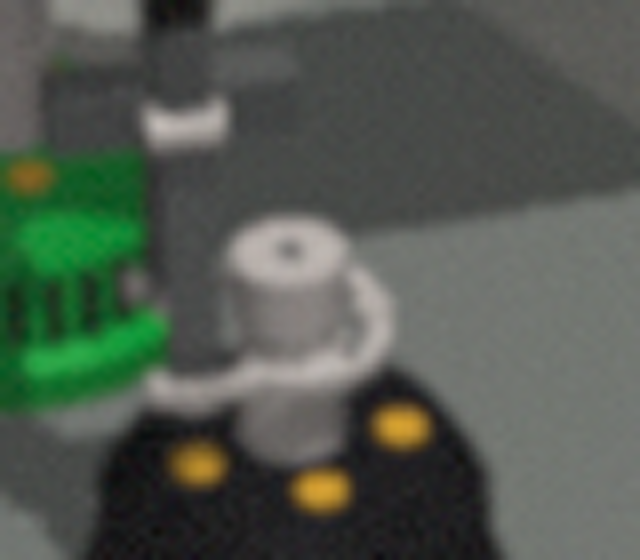

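```bash
python3 - <<'E'
from h import *
s=ctrl.sense();iw=ctrl.camera_info("wrist");iw['camera_from_world']=np.load("iw9.npy");isc=ctrl.camera_info("scene")
tcp=s['eef_pos']
yaw=np.radians(-23.88);ex=np.r_[np.cos(yaw),np.sin(yaw)];ey=np.r_[-ex[1],ex[0]]
# scene offset calibrated on axle top hole, seen at (288,248) in crop
off=np.array([290,249])-(proj(isc,np.array([531.9,-181.6,105]))-[285,160])*8;print("off",off)
for z in(82,85,88):
  for n,x,y in[("hinge",-45,.3),("right half mid",-27,22.5),("ear",-12,18+3)]:
    p=tcp[:2]+x*ex+y*ey;print(z,n,(proj(isc,np.r_[p,z])-[285,160])*8+off)
P=lambda a,b,z:plane(iw,265+a/7-.4,150+b/7-.4,z,True)
def rel(n,a,b,z):
    p=P(a,b,z)[:2];q=p-tcp[:2];print(n,p,"plx %.1f ply %.1f"%(q@ex,q@ey))
rel("hole",366,361,105);rel("L",218,357,105);rel("R",513,357,105)
rel("lowershoulder top",366,184,81);rel("hfront",366,169,tcp[2]-115.4)
E
```

```text
off [10.59 -1.2 ]
82 hinge [375.15 322.61]
82 right half mid [315.23 387.64]
82 ear [248.45 391.2 ]
85 hinge [375.16 311.94]
85 right half mid [315.1  376.88]
85 ear [248.17 380.44]
88 hinge [375.16 301.23]
88 right half mid [314.97 366.07]
88 ear [247.89 369.63]
hole [ 531.97 -181.69] plx -25.3 ply 0.3
L [ 526.21 -193.7 ] plx -25.7 ply -13.0
R [ 536.98 -169.46] plx -25.7 ply 13.5
lowershoulder top [ 520.01 -176.44] plx -38.4 ply 0.3
hfront [ 518.02 -175.53] plx -40.6 ply 0.3
```

```bash
python3 - <<'E'
from h import *
sc=ctrl.capture("scene");g=cv2.cvtColor(sc,cv2.COLOR_RGB2GRAY)
for u in(309,313,316,318,320,322,324,326,328,332):
    print(u,g[190:222,u])
isc=ctrl.camera_info("scene");tcp=ctrl.sense()['eef_pos']
yaw=np.radians(-23.88);ex=np.r_[np.cos(yaw),np.sin(yaw)];ey=np.r_[-ex[1],ex[0]]
off=np.array([1.3,-.15])
for n,x,y in[("ear",-12,20),("half",-27,26),("half in",-27,21.5),("hback",-49.6,.3)]:
  for z in(83,87):
    print(n,z,proj(isc,np.r_[tcp[:2]+x*ex+y*ey,z])+off)
E
```

```text
309 [ 76  75  76  73  73  75  77  76  74  78  76  75  76  71  67  67  79 115
 146 143 127  99  61  30  43  65  96 123 140 123  87  43]
313 [109 117 119 113 103  91  89 100 102 106 105 106 103  83  62  69 113 142
 145 120  82  49  36  38  38  30  37  49  55  49  36  32]
316 [181 180 180 172 152 122 103 103 104 103 100 100  93  97 115 151 171 165
 140 121 105  98  99  96  92  85  67  46  36  28  30  36]
318 [175 173 179 180 171 146 124 119 119 121 119 117 108 100 111 148 166 155
 130 119 114 115 109 101  99 100  93  74  50  29  31  35]
320 [144 135 157 178 176 158 136 125 126 127 126 125 121 114 125 152 177 167
 139 121 115 104 104 101 100 101  99  86  59  30  41  38]
322 [154 145 157 174 173 156 135 128 132 129 131 128 122 117 130 154 172 163
 136 112 104  99  98 102 100 104 109  97  69  78 109 116]
324 [181 181 180 180 170 149 134 129 129 130 130 128 126 133 157 173 178 166
 138 109  97  98  95  96 105 114 112  84  80 118 155 159]
326 [178 180 174 165 146 125 121 123 122 123 120 117 124 145 166 177 172 150
 126 101  89  90  90  94  98 101  81  53  66 112 150 157]
328 [132 143 140 142 145 133 121 119 121 115 114 127 131 131 147 165 161 127
  95  64  58  52  52  59  54  48  42  26  36  60  83  88]
332 [114 118 115 119 125 140 159 172 173 167 171 174 173 163 138 112  78  47
  31  31  46  78 110 112  94  60  35  27  34  32  30  36]
ear 83 [315.93 208.13]
ear 87 [315.89 206.33]
half 83 [324.72 209.14]
half 87 [324.7  207.34]
half in 83 [324.28 207.68]
half in 87 [324.26 205.89]
hback 83 [334.33 199.61]
hback 87 [334.33 197.83]
```

```bash
python3 - <<'E'
from h import *
isc=ctrl.camera_info("scene")
cam=-isc['camera_from_world'][:3,:3].T@isc['camera_from_world'][:3,3]
tcp=ctrl.sense()['eef_pos'];a=np.array([531.9,-181.6])
d=cam[:2]-a;d/=np.linalg.norm(d);print(d)
for n,r,z in[("top near",13,105),("top far",-13,105),("ctr",0,105),("base",13,55)]:print(n,proj(isc,np.r_[a+d*r,z])+[1.3,-.15])
yaw=np.radians(-23.88);ex=np.r_[np.cos(yaw),np.sin(yaw)];ey=np.r_[-ex[1],ex[0]]
# actual ring outer arc, +y half: circle radius 21.5 about half centre; hinge at (-45,.3) rel TCP
hc=np.array([-45+18.6,.3+3.95])
for z in(83,87):
  for R in(16.5,21.5):
    t=np.radians(np.arange(0,180,1));pts=[proj(isc,np.r_[tcp[:2]+(hc[0]+R*np.cos(k))*ex+(hc[1]+R*np.sin(k))*ey,z])+[1.3,-.15] for k in t]
    pts=np.array(pts);o=np.argsort(pts[:,0]);print(z,R,[ (u,round(float(np.interp(u,pts[o,0],pts[o,1])),1)) for u in(318,320,322,324,326,328)])
# lens: edges by gradient
sc=ctrl.capture("scene");g=cv2.cvtColor(sc,cv2.COLOR_RGB2GRAY).astype(int)
for u in(318,320,322):print(u,g[182:222,u])
E
```

```text
[0.55 0.84]
top near [321.29 195.25]
top far [321.16 187.09]
ctr [321.23 191.13]
base [321.66 217.5 ]
83 16.5 [(318, 207.0), (320, 207.4), (322, 207.6), (324, 207.5), (326, 207.1), (328, 206.3)]
83 21.5 [(318, 208.8), (320, 209.1), (322, 209.2), (324, 209.1), (326, 208.8), (328, 208.3)]
87 16.5 [(318, 205.2), (320, 205.6), (322, 205.8), (324, 205.7), (326, 205.3), (328, 204.5)]
87 21.5 [(318, 207.0), (320, 207.3), (322, 207.4), (324, 207.3), (326, 207.0), (328, 206.5)]
318 [ 73  75  74  71  85 121 163 179 176 175 176 179 170 145 124 117 119 117
 119 114 110 100 114 145 166 155 132 119 117 114 111 104 100  98  91  70
  48  31  33  32]
320 [ 74  72  72  72  94 134 172 168 145 132 156 177 174 157 134 127 127 126
 127 125 120 118 124 147 169 163 133 122 112 107  98 101 100 101 101  86
  52  32  37  35]
322 [ 76  74  71  74  94 134 170 171 153 144 157 174 173 154 135 128 128 131
 130 130 121 119 128 154 171 167 135 115 103 100 101 100 102 103 110  97
  69  78 109 117]
```

Call:
apply_moves --pt "1.0 0 0 0 0" --pt "1.0 0 0 0 0" --pt "1.0 0 0 0 0" --pt "1.0 0 0 0 0"

```text
time_s: 12.37
eef_pos: [554.9, -192.2, 202.3]
ee_rot: [-0.0, 0.207, 0.978, -0.0]
force: [-0.2, -0.1, -2.1]
grip_width: 0.29
```

```bash
python3 - <<'E'
from h import *
for _ in range(3):
    s=ctrl.sense();w=ctrl.capture("wrist");print(s['time_s'],s['eef_pos'],s['force'],s['wrist_torque'],s['grip_width']*85.4)
save("t9",ctrl.capture("top"))
E
```

```text
12.3667 [ 554.94 -192.19  202.27] [-0.18 -0.12 -2.06] [-0.02  0.04  0.01] 24.768634438997317
12.4167 [ 554.95 -192.2   202.29] [-0.82 -1.63 -1.91] [ 0.   -0.02 -0.02] 24.602459467989508
12.4667 [ 554.95 -192.18  202.27] [ 0.17 -0.49 -1.99] [0.01 0.01 0.04] 24.70957310801534
```

View pics/t9.png

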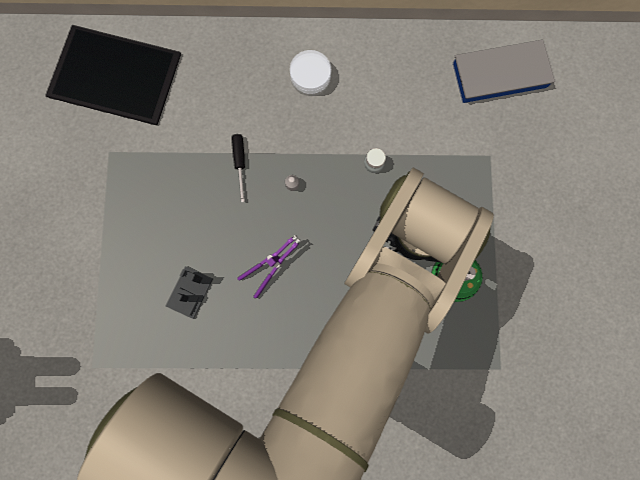

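The top view shows the stand empty at (190,290). The driver (240,168), objective (292,183), jar (376,158) and purple pliers (272,265) are where they were at the start. The tool carries only the pliers' weight, with no side push above the noise.

```bash
python3 -c "
from rig import ctrl
print(ctrl.finish_job())"
```

```text
the job is handed in; nothing more can be done
None
```

The job is handed in. The pliers are squeezed at 45 N, and the spread ring hangs level around the black nosepiece's axle at the groove. The robot's clock read about 12.5 s of the 45 s allowed.

**What I did:** I gripped the black-handled pliers in the stand and squeezed until the handles were parallel. Then I lifted them straight out and carried them over. I lowered the ring over the axle in small steps, measuring its centring with the wrist camera on the way down.

**Last checks:**
- **Centring:** the ring's centre is within about 0.6 mm of the axle's axis. I set about 0.6 mm of that on purpose, to give the hinge knob some room. The knob clears the axle by about 2 mm and the teeth by about 3 mm.
- **Height:** the middle of the ring is at about 85 mm, worked out from the grip height. The scene camera agreed to about 1 mm.
- **Contact:** the wrist force was about 2 N, just the pliers' weight. Sideways force was mostly under 1 N, with one reading at 1.8 N, which I took as noise. I saw no sign of contact on the way down.
- **Bystanders:** in the last top view the objective, jar, screwdriver and purple pliers had not visibly moved.

**What disagreed:**
- **Opening:** the gripper reads about 25 mm, while the description gives 28 mm at the stop. The handles looked parallel and the ring's teeth measured 31 to 32 mm apart, so I took the pliers as fully squeezed.
- **Cameras:** before I moved in close, the scene and top cameras differed by about 3 mm on the axle's y position. I relied on the wrist camera instead.

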